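# Crimp the cap of a vaccine vial on the bench press

## Task

Take the vial with the yellow-green cap out of the white tray, stand it upright in the middle of the steel disc of the blue crimping press and let go of it. Then swing the press lever by its red bar all the way down to its stop, so that the brass head presses on the vial's cap, and let the lever come fully back up. Leave the vial standing on the disc and the other two vials standing in the tray where they are.

Things in the scene. Friction and masses are not known exactly. Their poses are not given: they have to be found in the camera images.
- vial_lime: The vial to crimp: clear glass, yellow-green label and yellow-green cap, 55 mm high overall, glass body 28 mm in diameter up to 38 mm, cap 21 mm in diameter from 43 mm to the top; 40 g. Origin at the centre of its underside, z up along it.
- vial_blue: A vial of the same size with a white label and blue cap, standing in the tray; leave it alone. Origin at the centre of its underside.
- vial_red: A vial of the same size with a white label and red cap, standing in the tray; leave it alone. Origin at the centre of its underside.
- tray: White shallow fixed tray, 130 mm (x) by 270 mm (y), walls 15 mm high and 4 mm thick, floor about 4 mm above the table. The three vials stand in a row along its y axis, about 80 mm apart. Origin at the centre of its underside.
- disc_top (a point): Centre of the top face of the press's steel disc (44 mm in diameter, 25 mm above the table), where the vial is to stand. The press is bolted down: blue base plate 120 mm wide (y), from 75 mm before the disc's centre to 185 mm behind it, 15 mm high. x points from the disc towards the hinge, y along the hinge axis, z up.
- hinge (a point): Middle of the lever's hinge axis, 115 mm behind the disc's centre (along its +x), 106 mm above the table, between two blue cheeks 125 mm high and 54 mm wide overall. The hinge axis is this frame's y.
- bar_mid (a point): Middle of the lever's red round cross bar (18 mm in diameter, 124 mm long, along the hinge axis), 195 mm from the hinge axis. The 18 mm wide steel arm joins it at the middle: grip either half, 38 mm to the side. Lever up: bar 300 mm above the table. Lever on its stop: bar 106 mm above the table, 80 mm before the disc's centre. z points from hinge to bar.
- head: Brass crimp head under the lever, 24 mm in diameter, on a short spring. It stands out from the -x side of the lever arm 115 mm from the hinge; with the lever on its stop it sits over the disc and is pushed in 2 mm by a vial standing there. Origin at the centre of the pressing face.
- lever (a joint): Angle of the lever: 0 is up (leaning back 0.1 rad beyond vertical, held by its spring), 1.67 is on its stop, level, swung towards the disc's side (-x of the hinge frame). The spring always lifts it back up; about 3 to 7 N at the bar hold it down.
There are look-alikes about, which are no part of the job. What is shaped like the vial_lime but pink is not meant.

How it is judged:
By the outcome, as a careful person would: the job done as asked, in the order asked, and still so for the second after the job is handed in, with the robot touching nothing.
It also fails if it takes over 70 s, if anything falls off the work surface, if the arm or the gripper's body presses on something with over 40 N, if the wrist force passes 120 N, or if a joint passes its speed limit or range.

## Robot

A 6-joint arm with a two-finger parallel gripper is mounted at the origin on the work surface. World frame = base frame: x ahead of the robot, y to its left, z up, the work surface at z = 0. Lengths are in m, angles in rad, forces in N, time in s.
With the tool pointing down it reaches from about 0.3 to 0.875 m from the base axis. Payload 6.4 kg.
Tool frame: the origin (TCP) lies midway between the tips of the shut fingers; the grasp point (between the pads) lies 19 mm behind it; z points along the fingers, y is the line along which they close (so a half turn about z gives the same grasp; the last joint's range is limited). The gripper opens to 85 mm and grips with 20 to 120 N. Pads are 22 mm wide; open, the fingers measure 114 mm over their backs; the gripper's body (76 mm by 85 mm) begins 54 mm behind the grasp point. The pads swing forward as they close: fully open they stand 13 mm farther back than shut.
Start: joints at [1.12, 0.181, 1.607, -0, 1.354, -0.206], TCP at [0.139, 0.558, 0.203] pointing down, gripper open.
Joint ranges: [-2.99, 2.99], [-0.89, 2.07], [0.3, 2.58], [-1.14, 4.28], [0, 2.63], [-3.12, 3.12]. Speed limits (rad/s): [2.57, 2.57, 3.01, 3.14, 3.14, 3.14].

## Interface

Orientations are given as a unit quaternion [w, x, y, z].
In Python, from bench import get_obs, camera, hand_in gives the robot as it stands.
- The arm moves only by the tool carry_out, never from a script. Its argument "plan" is a list that holds one entry, the list of rows, each a list of 7 numbers: the shift along the world's x, y, z in m, then the turn, a rotation vector about the world's x, y, z in rad, then the opening, from 0 (shut) to 1 (fully open). In form: [[[x, y, z, rx, ry, rz, hand], ...]]. A call has exactly 5 rows; each row is the pose to reach, as a shift and turn from the pose commanded when the call began; what a row does not reach only later rows make up. A row lasts 1/12 s, in which the tool goes at most 41.7 mm and 7.16 degrees, less where a joint would pass 70% of its speed; a pose out of reach is approached as far as the arm can. A call with a gripper value outside its range is refused whole. The fingers move at their own pace and stop on an object; the grip force is fixed at half the most. Time passes only in rows, so rows that repeat a pose let the fingers close, or fill a call up. It gives the time, the measured TCP pose, the force, the opening and the grip force at its end, in the units of the state.
- get_obs(): the state, without advancing time (a new reading comes with each control period).
- camera(name): name is "scene" or "side" or "wrist"; returns a dict with "pixels" (400x640x3 uint8, red, green, blue), "z_map" (400x640 float32, m along the optical axis (not along the pixel's ray), 0 where there is no reading), "camera_matrix" (3x3 intrinsics, pixels), "cam_to_world" (4x4, takes a point from camera to world coordinates). Camera axes: x right, y up, looking along -z (the intrinsics and any distortion apply to the point x, -y, -z); pixel columns grow to the right and rows downward; lengths in m; the calibration is good to about 2 mm. A picture is of the moment at which its call begins.
- hand_in(): hands the job in; it is judged then, once.
The state is a dict: "time_s": time; "q": joint angles; "dq": joint speeds; "joint_efforts": joint torques, N m; "eef_pos": TCP position; "eef_rot": TCP orientation; "wrist_force": force on the tool from outside, world axes, zero at the start; "torque": the same for the moment, N m; "opening": opening from 0.0 (shut) to 1.0 (fully open); "grasp_force": force on a finger pad.
Only numpy, scipy, OpenCV 4.12 (cv2) and the standard library are available. Lean on these libraries where they do the work, as an engineer would, in place of code of your own. Each camera call takes 0.05 s, during which the arm holds its last target. There are 200 camera calls.

## Working session

There is one attempt and no reset: what is moved stays moved. The work goes in short steps, Python scripts to look and compute and a tool call to move; the robot and the scene stay as the last step left them, time stands still between calls to the robot, and variables do not carry over. Pictures are saved under pics/ and viewed, at most 10 in all, crops included, and the job is handed in when it is done.

Besides the shell and the picture viewer there is one more tool, called after ">>>" as name([rows], argument=value, ...), one row to a line, values as JSON. carry_out: Moves the arm, as the interface text tells. Its arguments: {"type":"object","properties":{"plan":{"type":"array","items":{"type":"array","items":{"type":"array","items":{"type":"number"}}}}},"required":["plan"]}

```bash
mkdir -p pics; cat > h.py <<'E'
import numpy as np, cv2
from bench import get_obs, camera
def pts(c):
    z=c["z_map"];K=c["camera_matrix"];v,u=np.indices(z.shape)
    P=np.stack([(u-K[0,2])/K[0,0]*z,-(v-K[1,2])/K[1,1]*z,-z,np.ones_like(z)],-1)
    return (P@c["cam_to_world"].T)[...,:3]
def save(n,im): cv2.imwrite("pics/"+n,cv2.cvtColor(im,cv2.COLOR_RGB2BGR))
E
python3 - <<'E'
from h import *
import pickle
for n in("scene","side"):
    c=camera(n);save(n+"0.png",c["pixels"]);pickle.dump(c,open(n+".pkl","wb"))
    print(n,c["camera_matrix"].round(1).tolist(),c["cam_to_world"].round(3).tolist(),(c["z_map"]>0).mean(),[k for k in c])
o=get_obs();print(o["eef_pos"],o["eef_rot"],o["opening"],o["time_s"])
E
```

```text
scene [[472.3, 0.0, 330.1], [0.0, 472.3, 192.3], [0.0, 0.0, 1.0]] [[-0.141, -0.782, 0.608, 1.278], [0.99, -0.113, 0.084, 0.182], [0.003, 0.613, 0.79, 1.085], [0.0, 0.0, 0.0, 1.0]] 0.99601953125 ['pixels', 'z_map', 'camera_matrix', 'cam_to_world']
side [[487.2, 0.0, 316.3], [0.0, 487.2, 197.8], [0.0, 0.0, 1.0]] [[-0.935, 0.226, -0.275, 0.3], [-0.356, -0.601, 0.715, 0.883], [-0.004, 0.766, 0.642, 0.902], [0.0, 0.0, 0.0, 1.0]] 0.9961171875 ['pixels', 'z_map', 'camera_matrix', 'cam_to_world']
[0.13912037 0.55734996 0.20225159] [-2.49041749e-04  1.22096801e-01  9.92517862e-01 -7.76137034e-04] 0.9989954429087867 0.1
```

View pics/scene0.png

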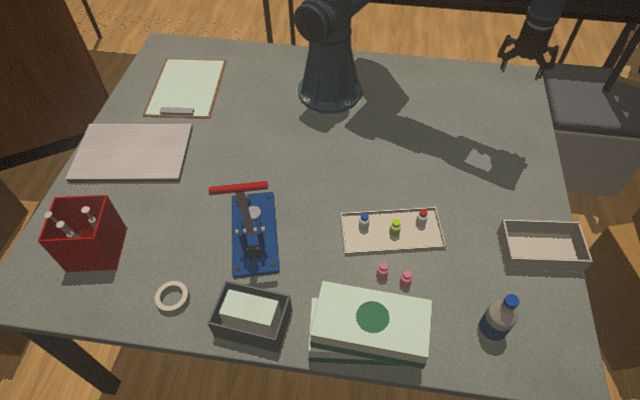

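View pics/side0.png

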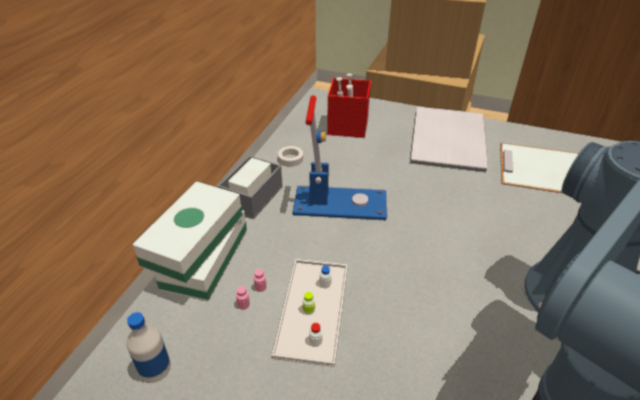

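The scene view shows the tray with blue (364,218), lime (396,226) and red (422,215) caps. Two pink look-alikes stand outside the tray at (383,270) and (406,279). The press is at (254,230), with its disc at (253,212) and red bar at (238,188). In the side view lime is at (309,298), the disc at (360,200) and the bar at (311,110).

Could be mistaken for vial_lime: pink vials (383,270) and (406,279), blue cap (364,218), red cap (422,215). I choose (396,226), which is yellow-green and in the tray.

```bash
cat > m.py <<'E'
from h import *
import pickle
def comp(m,k=8):
    n,l,s,c=cv2.connectedComponentsWithStats(m.astype(np.uint8))
    return [(l==i) for i in range(1,n) if s[i,4]>=k]
for n in("scene","side"):
    c=pickle.load(open(n+".pkl","rb"));P=pts(c);h=cv2.cvtColor(c["pixels"],cv2.COLOR_RGB2HSV);H,S,V=[h[...,i].astype(int) for i in range(3)]
    print(n)
    for nm,m in dict(lime=(H>28)&(H<45)&(S>150)&(V>80),blue=(H>105)&(H<125)&(S>140)&(V>50),red=((H<5)|(H>175))&(S>180)&(V>90)).items():
        for k in comp(m):
            p=P[k];z=p[:,2];v,u=np.nonzero(k)
            t=p[z>np.percentile(z,95)-.004]
            print(nm,k.sum(),u.mean().round(),v.mean().round(),"mean",p.mean(0).round(4),"top",t.mean(0).round(4),"lo",p.min(0).round(3),"hi",p.max(0).round(3))
    # disc
    w=(P[...,2]>.021)&(P[...,2]<.029)&(S<70)
    for k in comp(w,40):
        v,u=np.nonzero(k);print("disc?",k.sum(),u.mean().round(),v.mean().round(),P[k].mean(0).round(4),P[k].min(0).round(3),P[k].max(0).round(3))
    # red bar axis
    k=max(comp(((H<5)|(H>175))&(S>180)&(V>90)&(P[...,2]>.26)),key=lambda k:k.sum());p=P[k]
    p=p[abs(p[:,2]-.3)<.02];q=p-p.mean(0);print("bar dir",np.linalg.svd(q,full_matrices=0)[2][0].round(3),p.mean(0).round(4))
    # base plate
    k=(H>105)&(H<125)&(S>140)&(abs(P[...,2]-.015)<.003);r=cv2.minAreaRect(P[k][:,:2].astype(np.float32));print("plate",r)
    k=(P[...,2]<.025)&(P[...,2]>.009)&(P[...,0]>.3)&(V>90)&(S<60);
    r=[cv2.minAreaRect(P[x][:,:2].astype(np.float32)) for x in comp(k,60)];print("tray",r)
c=pickle.load(open("scene.pkl","rb"));save("crop.png",cv2.resize(c["pixels"][180:290,200:450],None,fx=3,fy=3,interpolation=2))
E
python3 m.py
```

```text
scene
lime 39 396.0 222.0 mean [0.5619 0.2574 0.0589] top [0.5621 0.2569 0.06  ] lo [0.551 0.249 0.055] hi [0.571 0.266 0.063]
blue 28 364.0 216.0 mean [0.5523 0.1732 0.059 ] top [0.5525 0.1726 0.0603] lo [0.543 0.167 0.055] hi [0.56  0.18  0.062]
blue 12 264.0 223.0 mean [ 0.5841 -0.0972  0.0149] top [ 0.5849 -0.0954  0.0168] lo [ 0.577 -0.107  0.011] hi [ 0.593 -0.089  0.021]
blue 18 234.0 227.0 mean [ 0.6096 -0.1733  0.0145] top [ 0.6092 -0.1735  0.0151] lo [ 0.595 -0.18   0.011] hi [ 0.627 -0.166  0.019]
blue 9 258.0 229.0 mean [ 0.6751 -0.078   0.1249] top [ 0.6785 -0.0768  0.1279] lo [ 0.667 -0.083  0.12 ] hi [ 0.687 -0.075  0.129]
blue 8 274.0 230.0 mean [ 0.6032 -0.0645  0.016 ] top [ 0.6033 -0.0645  0.0164] lo [ 0.594 -0.069  0.013] hi [ 0.611 -0.061  0.018]
blue 8 267.0 229.0 mean [ 0.6037 -0.0824  0.0151] top [ 0.6045 -0.0809  0.0157] lo [ 0.599 -0.087  0.013] hi [ 0.608 -0.077  0.019]
blue 9 266.0 238.0 mean [ 0.6327 -0.0786  0.0156] top [ 0.6331 -0.078   0.0162] lo [ 0.625 -0.084  0.01 ] hi [ 0.639 -0.075  0.017]
blue 9 271.0 238.0 mean [ 0.6297 -0.0666  0.0147] top [ 0.
[... 5551 characters left out ...]
0.107  0.029]
disc? 46 159.0 371.0 [0.7769 0.5127 0.0242] [0.767 0.48  0.021] [0.801 0.532 0.029]
bar dir [-0.276  0.961 -0.028] [ 0.6843 -0.0817  0.3091]
plate ((0.6121534705162048, -0.11253951489925385), (0.25222787261009216, 0.11713054776191711), 16.38502311706543)
tray [((0.38788700103759766, -0.558404803276062), (0.2200397551059723, 0.3394778072834015), 7.7356414794921875), ((0.8302121162414551, -0.2615300416946411), (0.06887844949960709, 0.0778043270111084), 46.81987762451172), ((0.5535843372344971, 0.2506069242954254), (0.1304192990064621, 0.2733502686023712), 12.59244155883789), ((0.7835462689399719, 0.5128502249717712), (0.06145763397216797, 0.02544395625591278), 51.97983932495117)]
```

View pics/crop.png

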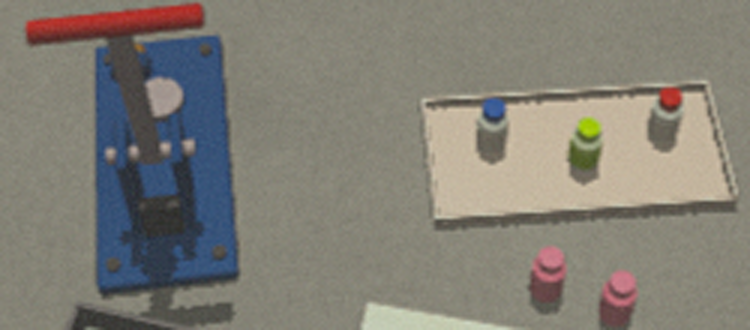

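The crop confirms the choice: the yellow-green vial is inside the tray at crop (587,127), and the pink ones are outside it. I'm now moving above it.

>>> carry_out([
  [[0.032,-0.023,0,0,0,0,0.6],[0.064,-0.046,0,0,0,0,0.6],[0.096,-0.069,0,0,0,0,0.6],[0.128,-0.092,0,0,0,0,0.6],[0.16,-0.115,0,0,0,0,0.6]],
])

```text
time_s: 0.52
eef_pos: [0.3002, 0.4415, 0.2027]
eef_rot: [-0.0, 0.122, 0.993, -0.0]
wrist_force: [1.0, 0.8, 0.0]
opening: 0.602
grasp_force: 0.0
```

>>> carry_out([
  [[0.032,-0.023,0,0,0,0,0.6],[0.064,-0.046,0,0,0,0,0.6],[0.096,-0.069,0,0,0,0,0.6],[0.128,-0.092,0,0,0,0,0.6],[0.16,-0.115,0,0,0,0,0.6]],
])

```text
time_s: 0.93
eef_pos: [0.4604, 0.3263, 0.2028]
eef_rot: [-0.0, 0.122, 0.993, -0.0]
wrist_force: [0.6, -0.1, 1.3]
opening: 0.596
grasp_force: 0.0
```

>>> carry_out([
  [[0.032,-0.023,0,0,0,0,0.6],[0.064,-0.046,0,0,0,0,0.6],[0.1015,-0.069,-0.02,0,0,0,0.6],[0.1015,-0.069,-0.05,0,0,0,0.6],[0.1015,-0.069,-0.06,0,0,0,0.6]],
])

```text
time_s: 1.35
eef_pos: [0.5606, 0.2559, 0.1383]
eef_rot: [-0.003, 0.124, 0.992, -0.001]
wrist_force: [-1.5, 0.0, -1.4]
opening: 0.602
grasp_force: 0.0
```

```bash
python3 - <<'E'
from h import *
c=camera("wrist");save("w1.png",c["pixels"]);o=get_obs();print(o["eef_pos"],o["eef_rot"],o["opening"],o["time_s"],o["q"])
P=pts(c);h=cv2.cvtColor(c["pixels"],cv2.COLOR_RGB2HSV)
m=(h[...,0]>28)&(h[...,0]<45)&(h[...,1]>150)&(h[...,2]>60)&(P[...,2]>.052)&(P[...,2]<.066)
p=P[m];print(m.sum(),p.mean(0),p.min(0),p.max(0),cv2.minEnclosingCircle(p[:,:2].astype(np.float32)))
E
```

```text
[0.55803135 0.2568814  0.13707578] [-0.00452801  0.12333058  0.99235397 -0.00163133] 0.5980231590204743 1.4 [ 2.38373051e-01  3.36502276e-01  1.55399045e+00  1.63951428e-04
  1.26072453e+00 -1.08518039e+00]
462 [0.55963794 0.25725997 0.0580829 ] [0.55033684 0.24719048 0.05219984] [0.56964151 0.26704366 0.06081794] ((0.5600438117980957, 0.25711706280708313), 0.010142568498849869)
```

>>> carry_out([
  [[0,-0.001,-0.03,0,0,0,0.6],[0,-0.001,-0.06,0,0,0,0.6],[0,-0.001,-0.08,0,0,0,0.6],[0,-0.001,-0.09,0,0,0,0.6],[0,-0.001,-0.09,0,0,0,0.6]],
])

```text
time_s: 1.82
eef_pos: [0.5583, 0.2583, 0.0511]
eef_rot: [-0.002, 0.121, 0.993, -0.001]
wrist_force: [0.2, -0.4, -0.3]
opening: 0.599
grasp_force: 0.0
```

```bash
python3 - <<'E'
from h import *
c=camera("wrist");save("w1.png",c["pixels"]);o=get_obs();print(o["eef_pos"],o["eef_rot"])
E
```

```text
[0.55981817 0.25855639 0.05303967] [-7.66896979e-04  1.21501356e-01  9.92590941e-01 -2.37329473e-04]
```

View pics/w1.png

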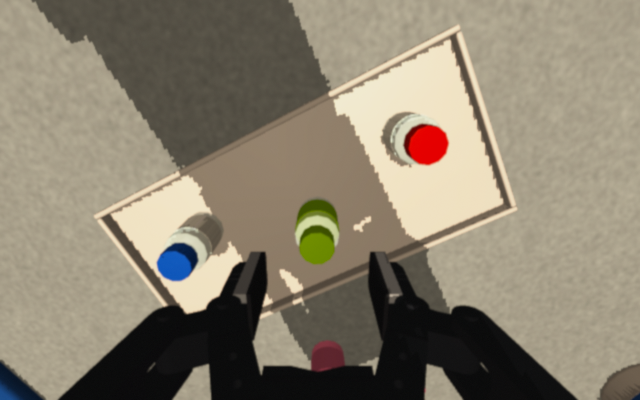

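The lime cap at (317,246) is centred between the fingers (265 to 370). I'm descending to grip it.

>>> carry_out([
  [[0,-0.001,-0.02,0,0,0,0.6],[0,-0.001,-0.035,0,0,0,0.6],[0,-0.001,-0.042,0,0,0,0.6],[0,-0.001,-0.042,0,0,0,0.6],[0,-0.001,-0.042,0,0,0,0]],
])

```text
time_s: 2.28
eef_pos: [0.5616, 0.2573, 0.0125]
eef_rot: [0.001, 0.122, 0.993, 0.0]
wrist_force: [-0.1, -0.5, 0.1]
opening: 0.471
grasp_force: 0.0
```

>>> carry_out([
  [[0,0,0,0,0,0,0],[0,0,0,0,0,0,0],[0,0,0,0,0,0,0],[0,0,0,0,0,0,0],[0,0,0,0,0,0,0]],
])

```text
time_s: 2.7
eef_pos: [0.5631, 0.2578, 0.014]
eef_rot: [0.002, 0.122, 0.993, 0.001]
wrist_force: [-0.4, 1.2, 7.1]
opening: 0.211
grasp_force: 81.2
```

>>> carry_out([
  [[0,0,0.01,0,0,0,0],[0,0,0.03,0,0,0,0],[0,0,0.06,0,0,0,0],[0,0,0.09,0,0,0,0],[0,0,0.1,0,0,0,0]],
])

```text
time_s: 3.12
eef_pos: [0.5638, 0.2576, 0.1173]
eef_rot: [0.004, 0.122, 0.993, 0.001]
wrist_force: [1.3, 1.1, -0.2]
opening: 0.21
grasp_force: 79.6
```

```bash
python3 - <<'E'
from h import *
c=camera("side");w=camera("wrist")["pixels"]
save("s2.png",np.hstack([cv2.resize(c["pixels"][200:360,230:400],(425,400)),w[100:400,160:480]]) if 0 else np.hstack([cv2.resize(c["pixels"][190:350,240:400],(400,400)),cv2.resize(w[:,120:520],(400,400))]))
o=get_obs();print(o["eef_pos"],o["eef_rot"],o["opening"],o["grasp_force"],o["wrist_force"])
E
```

```text
[0.5632092  0.25745201 0.11500541] [0.00318239 0.12206756 0.99251602 0.00115391] 0.20859734157838264 79.54122451599687 [-0.11735419  0.14607229 -0.30196601]
```

View pics/s2.png

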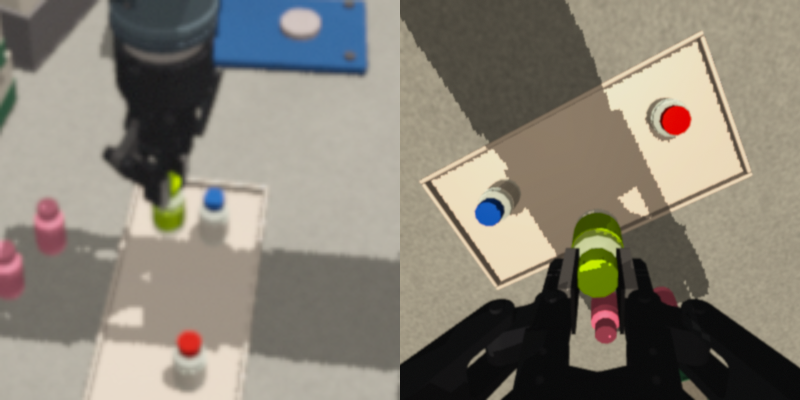

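```bash
cat > v.py <<'E'
from h import *
o=get_obs();print(o["eef_pos"],o["eef_rot"])
for n in("wrist","side","scene"):
    c=camera(n);P=pts(c);h=cv2.cvtColor(c["pixels"],cv2.COLOR_RGB2HSV)
    m=(h[...,0]>27)&(h[...,0]<46)&(h[...,1]>140)&(h[...,2]>45)&(np.linalg.norm(P[...,:2]-o["eef_pos"][:2],axis=-1)<.06)
    p=P[m]
    if len(p)<5: print(n,len(p));continue
    zt=np.percentile(p[:,2],97);t=p[p[:,2]>zt-.004];b=p[p[:,2]<zt-.018]
    print(n,len(p),"zt",zt.round(4),"zmin",np.percentile(p[:,2],2).round(4),"top",t.mean(0).round(4),cv2.minEnclosingCircle(t[:,:2].astype(np.float32)),"label",len(b) and [b.mean(0).round(4),b.min(0).round(4),b.max(0).round(4)])
E
python3 v.py
```

```text
[0.5632092  0.25745201 0.11500541] [0.00318239 0.12206756 0.99251602 0.00115391]
wrist 2740 zt 0.1603 zmin 0.1143 top [0.5603 0.2578 0.1594] ((0.5611751079559326, 0.25739577412605286), 0.010879402980208397) label [array([0.5502, 0.2602, 0.1278]), array([0.5466, 0.222 , 0.0022]), array([0.6071, 0.2718, 0.1415])]
side 113 zt 0.1612 zmin 0.1169 top [0.5546 0.2568 0.1608] ((0.5543992519378662, 0.2611280083656311), 0.014010884799063206) label [array([0.5553, 0.2692, 0.1261]), array([0.5456, 0.261 , 0.1157]), array([0.566 , 0.2739, 0.1374])]
scene 89 zt 0.1582 zmin 0.1138 top [0.5596 0.2564 0.156 ] ((0.5600881576538086, 0.25877606868743896), 0.01173899695277214) label [array([0.5705, 0.2554, 0.1234]), array([0.5632, 0.2446, 0.1116]), array([0.5786, 0.268 , 0.1319])]
```

The vial is held upright on its body, with the cap top at z≈0.160. I'm carrying it over the disc.

>>> carry_out([
  [[0,-0.02,0,0,0,0,0],[0,-0.055,0,0,0,0,0],[0,-0.09,0,0,0,0,0],[0,-0.128,0,0,0,0,0],[-0.001,-0.166,0,0,0,0,0]],
])

```text
time_s: 3.78
eef_pos: [0.558, 0.0897, 0.1088]
eef_rot: [-0.002, 0.122, 0.993, -0.0]
wrist_force: [0.7, -0.0, 0.0]
opening: 0.214
grasp_force: 79.6
```

>>> carry_out([
  [[0,-0.038,0,0,0,0,0],[0,-0.076,0,0,0,0,0],[0,-0.114,0,0,0,0,0],[0,-0.15,0,0,0,0,0],[-0.001,-0.18,0,0,0,0,0]],
])

```text
time_s: 4.2
eef_pos: [0.5572, -0.0912, 0.1089]
eef_rot: [-0.002, 0.123, 0.992, 0.0]
wrist_force: [-0.5, -0.1, -0.4]
opening: 0.212
grasp_force: 79.6
```

>>> carry_out([
  [[0,-0.022,0,0,0,0,0],[0,-0.038,0,0,0,0,0],[0,-0.042,0,0,0,0,0],[0,-0.042,-0.02,0,0,0,0],[0,-0.042,-0.04,0,0,0,0]],
])

```text
time_s: 4.62
eef_pos: [0.559, -0.1312, 0.0704]
eef_rot: [0.0, 0.123, 0.992, 0.0]
wrist_force: [-0.2, -0.1, -0.8]
opening: 0.211
grasp_force: 79.6
```

```bash
cat >> v.py <<'E'
    d=(P[...,2]>.021)&(P[...,2]<.030)&(h[...,1]<90)&(h[...,2]>60)&(np.linalg.norm(P[...,:2]-[.56,-.13],axis=-1)<.035)
    q=P[d];print("   disc",len(q),len(q) and [cv2.minEnclosingCircle(q[:,:2].astype(np.float32)),q.mean(0)])
    if n!="wrist": save("d_%s_%d.png"%(n,o["time_s"]*10),c["pixels"])
    else: save("d_w_%d.png"%(o["time_s"]*10),c["pixels"])
E
python3 v.py; ls pics
```

```text
[ 0.55900799 -0.13115065  0.07036275] [2.94937906e-04 1.22558996e-01 9.92461184e-01 6.24522658e-05]
wrist 2739 zt 0.1158 zmin 0.0698 top [ 0.5563 -0.1307  0.1148] ((0.5566737651824951, -0.13109442591667175), 0.011536877602338791) label [array([ 0.5461, -0.1284,  0.0831]), array([ 0.5425, -0.1597,  0.0142]), array([ 0.5862, -0.1168,  0.0968])]
   disc 1559 [((0.5599578022956848, -0.13364239037036896), 0.021867752075195312), array([ 0.55234745, -0.13250429,  0.0244118 ])]
side 63 zt 0.1132 zmin 0.0676 top [ 0.5473 -0.1301  0.1123] ((0.5484081506729126, -0.12975183129310608), 0.009314955212175846) label [array([ 0.5515, -0.1164,  0.0778]), array([ 0.5415, -0.1226,  0.0657]), array([ 0.564 , -0.1109,  0.0896])]
   disc 135 [((0.5591481328010559, -0.13272985816001892), 0.02348366193473339), array([ 0.55920866, -0.13031527,  0.02653384])]
scene 42 zt 0.1132 zmin 0.0709 top [ 0.5595 -0.1308  0.1115] ((0.5599219799041748, -0.13118088245391846), 0.005171997006982565) label [array([ 0.5648, -0.1208,  0.0789]), array([ 0.5575, -0.1285,  0.0702]), array([ 0.5698, -0.1134,  0.0894])]
   disc 110 [((0.5602577328681946, -0.13153085112571716), 0.02225131168961525), array([ 0.56054569, -0.12640826,  0.02499181])]
crop.png
d_scene_46.png
d_side_46.png
d_w_46.png
s2.png
scene0.png
side0.png
w1.png
```

>>> carry_out([
  [[0.003,-0.001,-0.01,0,0,0,0],[0.003,-0.001,-0.02,0,0,0,0],[0.003,-0.001,-0.028,0,0,0,0],[0.003,-0.001,-0.032,0,0,0,0],[0.003,-0.001,-0.033,0,0,0,0]],
])

```text
time_s: 5.18
eef_pos: [0.5611, -0.1317, 0.0369]
eef_rot: [-0.001, 0.122, 0.993, 0.0]
wrist_force: [-0.4, 0.1, -0.6]
opening: 0.217
grasp_force: 79.6
```

>>> carry_out([
  [[0,0,-0.001,0,0,0,0],[0,0,-0.001,0,0,0,0],[0,0,-0.002,0,0,0,0],[0,0,-0.002,0,0,0,0],[0,0,-0.002,0,0,0,0]],
])

```text
time_s: 5.6
eef_pos: [0.562, -0.1322, 0.0364]
eef_rot: [0.0, 0.122, 0.993, -0.0]
wrist_force: [-0.1, 0.1, -0.4]
opening: 0.215
grasp_force: 79.6
```

```bash
python3 v.py
```

```text
[ 0.56204073 -0.13224493  0.03638345] [ 2.46126260e-04  1.22120858e-01  9.92515204e-01 -7.73029299e-05]
wrist 2730 zt 0.0818 zmin 0.036 top [ 0.5594 -0.1318  0.0808] ((0.5599082112312317, -0.13242104649543762), 0.011246439069509506) label [array([ 0.549 , -0.1295,  0.0494]), array([ 0.5456, -0.145 ,  0.0308]), array([ 0.5603, -0.118 ,  0.0634])]
   disc 1549 [((0.5600833892822266, -0.13366545736789703), 0.0220966599881649), array([ 0.55081686, -0.132837  ,  0.02451638])]
side 63 zt 0.086 zmin 0.0383 top [ 0.5538 -0.1299  0.086 ] ((0.5536148548126221, -0.12854164838790894), 0.011380337178707123) label [array([ 0.5581, -0.1197,  0.0488]), array([ 0.5475, -0.1258,  0.038 ]), array([ 0.5693, -0.1135,  0.0607])]
   disc 76 [((0.5625965595245361, -0.1316797435283661), 0.02433774061501026), array([ 0.5575047 , -0.12322655,  0.02591234])]
scene 28 zt 0.0632 zmin 0.0383 top [ 0.5569 -0.133   0.0839] ((0.5569307804107666, -0.13301809132099152), 9.999999747378752e-05) label [array([ 0.5726, -0.1272,  0.0415]), array([ 0.5688, -0.1348,  0.0378]), array([ 0.5751, -0.1188,  0.0438])]
   disc 50 [((0.5630505084991455, -0.12345094233751297), 0.019708577543497086), array([ 0.56774879, -0.12028495,  0.02525263])]
```

>>> carry_out([
  [[0,0,-0.001,0,0,0,0],[0,0,-0.001,0,0,0,0],[0,0,-0.001,0,0,0,0],[0,0,-0.001,0,0,0,0],[0,0,-0.001,0,0,0,0]],
])

```text
time_s: 6.17
eef_pos: [0.5619, -0.1322, 0.0351]
eef_rot: [0.0, 0.122, 0.993, -0.0]
wrist_force: [0.3, -0.2, 0.4]
opening: 0.212
grasp_force: 79.7
```

>>> carry_out([
  [[0,0,-0.001,0,0,0,0],[0,0,-0.001,0,0,0,0],[0,0,-0.001,0,0,0,0],[0,0,-0.001,0,0,0,0],[0,0,-0.001,0,0,0,0]],
])

```text
time_s: 6.58
eef_pos: [0.5621, -0.1322, 0.035]
eef_rot: [0.0, 0.122, 0.993, -0.0]
wrist_force: [-2.0, 1.5, 7.5]
opening: 0.211
grasp_force: 81.7
```

It's in contact at 7.5 N. I'm releasing gently and retreating upward.

>>> carry_out([
  [[0,0,0.0005,0,0,0,0.21],[0,0,0.0005,0,0,0,0.3],[0,0,0.0005,0,0,0,0.45],[0,0,0.0005,0,0,0,0.6],[0,0,0.0005,0,0,0,0.6]],
])

```text
time_s: 7.0
eef_pos: [0.5617, -0.1321, 0.0344]
eef_rot: [-0.0, 0.122, 0.993, 0.0]
wrist_force: [0.6, -0.2, 0.5]
opening: 0.603
grasp_force: 0.0
```

>>> carry_out([
  [[0,0,0.01,0,0,0,0.6],[0,0,0.03,0,0,0,0.6],[0,0,0.06,0,0,0,0.6],[0,0,0.09,0,0,0,0.6],[-0.02,0,0.12,0,0,0,0.6]],
])

```text
time_s: 7.42
eef_pos: [0.5438, -0.1325, 0.1569]
eef_rot: [0.001, 0.122, 0.993, -0.0]
wrist_force: [-0.2, -0.6, 0.7]
opening: 0.6
grasp_force: 0.0
```

```bash
python3 v.py; python3 - <<'E'
from h import *
o=get_obs();print(o["q"],o["eef_pos"])
for n in("scene","side"):
    c=camera(n);P=pts(c);h=cv2.cvtColor(c["pixels"],cv2.COLOR_RGB2HSV).astype(int)
    m=((h[...,0]<5)|(h[...,0]>175))&(h[...,1]>160)&(h[...,2]>60)&(abs(P[...,2]-.305)<.02)&(abs(P[...,0]-.69)<.06)
    p=P[m];print(n,len(p),p.mean(0),p.min(0),p.max(0),np.linalg.svd(p-p.mean(0),full_matrices=0)[2][0])
E
```

```text
[ 0.54379063 -0.13247336  0.15691202] [ 1.32828569e-03  1.21848915e-01  9.92547751e-01 -2.01595228e-04]
wrist 740 zt 0.0806 zmin 0.0352 top [ 0.5596 -0.1321  0.0795] ((0.559947669506073, -0.13235880434513092), 0.010379238985478878) label [array([ 0.5492, -0.1302,  0.0468]), array([ 0.5459, -0.15  ,  0.0137]), array([ 0.5904, -0.1181,  0.0593])]
   disc 597 [((0.5603969693183899, -0.13366034626960754), 0.021947022527456284), array([ 0.55173929, -0.1337033 ,  0.02453353])]
side 83 zt 0.0844 zmin 0.0376 top [ 0.5591 -0.1271  0.083 ] ((0.5590475797653198, -0.1266014575958252), 0.007551831658929586) label [array([ 0.5581, -0.1199,  0.0481]), array([ 0.5468, -0.128 ,  0.0364]), array([ 0.5691, -0.1147,  0.0611])]
   disc 79 [((0.5616211295127869, -0.1317409873008728), 0.02435941807925701), array([ 0.55751752, -0.12280181,  0.02628912])]
scene 45 zt 0.0828 zmin 0.0366 top [ 0.5615 -0.1275  0.0811] ((0.5616517663002014, -0.12826861441135406), 0.007852867245674133) label [array([ 0.572 , -0.1256,  0.0473]), array([ 0.5661, -0.1334,  0.0343]), array([ 0.5757, -0.1171,  0.0572])]
   disc 50 [((0.5628647804260254, -0.12383763492107391), 0.020325830206274986), array([ 0.56739081, -0.12049253,  0.02518101])]
[-4.52240173e-01  1.85338434e-01  1.69591305e+00 -4.41782098e-05
  1.25383922e+00 -1.77800945e+00] [ 0.54329377 -0.13299375  0.15841439]
scene 328 [ 0.69174824 -0.09334281  0.30734985] [ 0.66823792 -0.15411641  0.30041956] [ 0.71301366 -0.03714318  0.31219349] [ 0.26338011 -0.96464798  0.00923035]
side 154 [ 0.68423856 -0.08127612  0.30888795] [ 0.66671321 -0.14671085  0.29975618] [ 0.70626864 -0.03426625  0.31252766] [-0.27370576  0.9614484  -0.02649791]
```

The vial stands upright and centred at (0.560,-0.132), with its cap top at 0.080. Next I rise and turn the tool for the bar.

>>> carry_out([
  [[0,0,0.04,0,0,-0.1,0.6],[0,0,0.08,0,0,-0.2,0.6],[0,0,0.12,0,0,-0.3,0.6],[0,0,0.16,0,0,-0.42,0.6],[0,0,0.2,0,0,-0.54,0.6]],
])

```text
time_s: 8.08
eef_pos: [0.5414, -0.1317, 0.3546]
eef_rot: [-0.002, 0.385, 0.923, 0.0]
wrist_force: [0.6, -0.7, 0.4]
opening: 0.597
grasp_force: 0.0
```

>>> carry_out([
  [[0.01,0,0.01,0,0,-0.12,0.6],[0.04,0,0.01,0,0,-0.24,0.6],[0.08,0,0.01,0,0,-0.36,0.6],[0.12,0,0.01,0,0,-0.48,0.6],[0.156,0,0.01,0,0,-0.514,0.6]],
])

```text
time_s: 8.5
eef_pos: [0.6995, -0.1318, 0.3621]
eef_rot: [-0.001, 0.607, 0.795, -0.0]
wrist_force: [0.4, -0.1, 0.1]
opening: 0.6
grasp_force: 0.0
```

```bash
python3 - <<'E'
from h import *
from scipy.spatial.transform import Rotation as R
o=get_obs();print(o["eef_pos"],o["eef_rot"],o["q"],o["time_s"])
print(R.from_quat(np.roll(o["eef_rot"],-1)).as_matrix().round(3))
c=camera("wrist");save("w3.png",c["pixels"]);P=pts(c);h=cv2.cvtColor(c["pixels"],cv2.COLOR_RGB2HSV).astype(int)
m=((h[...,0]<5)|(h[...,0]>175))&(h[...,1]>160)&(h[...,2]>40)&(abs(P[...,2]-.305)<.02)&(abs(P[...,0]-.69)<.06)
p=P[m];print(len(p),p.mean(0),p.min(0),p.max(0),np.linalg.svd(p-p.mean(0),full_matrices=0)[2][0],cv2.minAreaRect(p[:,:2].astype(np.float32)))
E
```

```text
[ 0.69953502 -0.13182854  0.36208291] [-1.40258282e-03  6.07235174e-01  7.94520829e-01 -3.59440624e-04] [-3.52586891e-01  4.27013532e-01  9.84995325e-01  1.44059331e-04
  1.73247612e+00 -6.18206465e-01] 8.5
[[-0.263  0.965 -0.003]
 [ 0.965  0.263  0.001]
 [ 0.002 -0.002 -1.   ]]
3835 [ 0.68780856 -0.09077136  0.30657835] [ 0.66553351 -0.15688828  0.2984988 ] [ 0.71238328 -0.0363948   0.31029426] [ 0.2703481  -0.96275249  0.00442247] ((0.6893444061279297, -0.09680572897195816), (0.017276093363761902, 0.12263621389865875), 15.689482688903809)
```

View pics/w3.png

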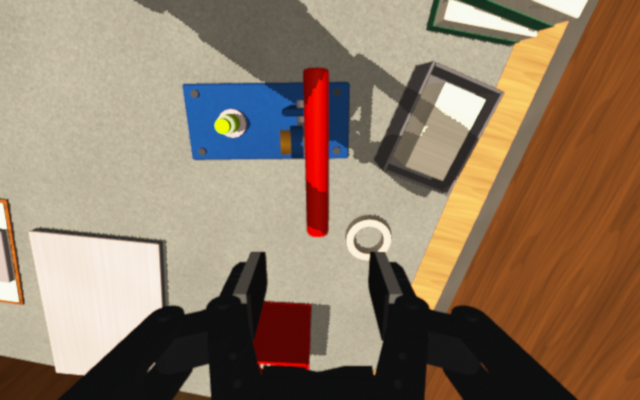

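The bar (column 317) is centred between the fingers (265 to 370), and the vial is standing on the disc at (230,123). I'm descending and gripping the bar.

>>> carry_out([
  [[0,-0.001,-0.03,0,0,0,0.6],[0,-0.001,-0.06,0,0,0,0.6],[0,-0.001,-0.08,0,0,0,0.6],[0,-0.001,-0.08,0,0,0,0.4],[0,-0.001,-0.08,0,0,0,0]],
])

```text
time_s: 8.97
eef_pos: [0.6969, -0.1327, 0.2814]
eef_rot: [-0.003, 0.605, 0.797, -0.001]
wrist_force: [-0.4, -1.0, -0.1]
opening: 0.328
grasp_force: 0.0
```

>>> carry_out([
  [[0,0,0,0,0,0,0],[0,0,0,0,0,0,0],[0,0,0,0,0,0,0],[0,0,0,0,0,0,0],[0,0,0,0,0,0,0]],
])

```text
time_s: 9.38
eef_pos: [0.6982, -0.1333, 0.2858]
eef_rot: [0.001, 0.605, 0.796, 0.0]
wrist_force: [-0.5, -0.5, -0.0]
opening: 0.003
grasp_force: 0.0
```

```bash
cat > arc.py <<'E'
import numpy as np
from bench import get_obs
# grasp offset d behind TCP; bar pose for lever angle a, tool tilt t (rad, forward)
X=np.array([.963,.270,0]);Z=np.array([0,0,1.]);d=.018
def tcp(a,t):
    r=.195;b=r*(np.sin(.1-a)*X+np.cos(.1-a)*Z)
    return b+d*(np.sin(t)*X-np.cos(t)*Z)
A=np.linspace(0,1.67,21);T=np.clip((A-.3)/(1.67-.3),0,1)*.6
for k in range(0,20,5):
    for i in range(k+1,k+6):
        s=tcp(A[i],T[i])-tcp(A[k],T[k]);w=(T[i]-T[k])*np.array([.27,-.963,0])
        print(np.r_[s,w].round(4).tolist(),round(np.linalg.norm(tcp(A[i],T[i])-tcp(A[i-1],T[i-1])),4))
    print()
o=get_obs();print(o["eef_pos"],o["wrist_force"],o["opening"],o["grasp_force"])
E
python3 arc.py
```

```text
[-0.0156, -0.0044, 0.0009, 0.0, -0.0, 0.0] 0.0163
[-0.0313, -0.0088, 0.0005, 0.0, -0.0, 0.0] 0.0163
[-0.0469, -0.0132, -0.0012, 0.0, -0.0, 0.0] 0.0163
[-0.062, -0.0174, -0.0043, 0.004, -0.0143, 0.0] 0.016
[-0.0765, -0.0214, -0.0087, 0.0139, -0.0496, 0.0] 0.0156

[-0.014, -0.0039, -0.0057, 0.0099, -0.0352, 0.0] 0.0156
[-0.0276, -0.0077, -0.0126, 0.0197, -0.0704, 0.0] 0.0157
[-0.0405, -0.0114, -0.0207, 0.0296, -0.1056, 0.0] 0.0157
[-0.0527, -0.0148, -0.0299, 0.0395, -0.1409, 0.0] 0.0157
[-0.0642, -0.018, -0.0401, 0.0494, -0.1761, 0.0] 0.0157

[-0.0106, -0.003, -0.0112, 0.0099, -0.0352, 0.0] 0.0157
[-0.0202, -0.0057, -0.0234, 0.0197, -0.0704, 0.0] 0.0157
[-0.0288, -0.0081, -0.0364, 0.0296, -0.1056, 0.0] 0.0157
[-0.0363, -0.0102, -0.0501, 0.0395, -0.1409, 0.0] 0.0158
[-0.0427, -0.012, -0.0644, 0.0494, -0.1761, 0.0] 0.0158

[-0.0052, -0.0015, -0.0149, 0.0099, -0.0352, 0.0] 0.0158
[-0.0092, -0.0026, -0.0301, 0.0197, -0.0704, 0.0] 0.0158
[-0.0119, -0.0033, -0.0457, 0.0296, -0.1056, 0.0] 0.0159
[-0.0133, -0.0037, -0.0616, 0.0395, -0.1409, 0.0] 0.0159
[-0.0134, -0.0038, -0.0775, 0.0494, -0.1761, 0.0] 0.0159

[ 0.69815229 -0.13326867  0.28583025] [-0.45457389 -0.46767387 -0.02048892] 0.0031324072163748215 0.0
```

The fingers shut fully, so something is off. I'll look.

```bash
python3 - <<'E'
from h import *
a=camera("side")["pixels"];b=camera("wrist")["pixels"]
save("m1.png",np.hstack([cv2.resize(a[60:220,240:400],(400,400)),cv2.resize(b[:,120:520],(400,400))]))
E
```

```text
(no output)
```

View pics/m1.png

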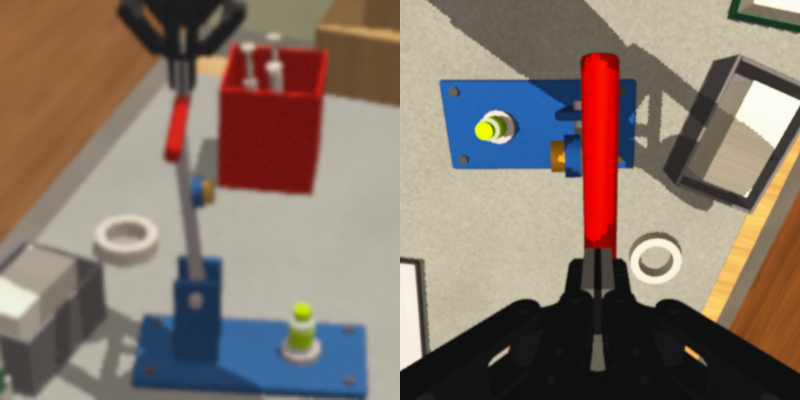

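```bash
python3 - <<'E'
from h import *
o=get_obs();e=o["eef_pos"];print(e,o["wrist_force"])
for n in("wrist","side","scene"):
    c=camera(n);P=pts(c);h=cv2.cvtColor(c["pixels"],cv2.COLOR_RGB2HSV).astype(int)
    near=(np.linalg.norm(P[...,:2]-e[:2],axis=-1)<.03)&(P[...,2]>.27)&(P[...,2]<.36)
    red=((h[...,0]<8)|(h[...,0]>172))&(h[...,1]>140)
    for nm,m in(("red",near&red),("other",near&~red)):
        p=P[m]
        if len(p): i=p[:,2].argsort();print(n,nm,len(p),p[i[:4]].round(4).tolist(),np.percentile(p[:,2],[5,10,50,95]).round(4),p.mean(0).round(4))
    r=P[red&(abs(P[...,2]-.305)<.025)&(abs(P[...,0]-.69)<.06)];print(n,"bar",r.min(0).round(4),r.max(0).round(4))
E
```

```text
[ 0.69796132 -0.13322107  0.28524912] [0.20875783 0.01337384 0.1813611 ]
wrist red 1451 [[0.6841, -0.1085, 0.3001], [0.6881, -0.1238, 0.3005], [0.6882, -0.1242, 0.3007], [0.6878, -0.1225, 0.3008]] [0.303  0.3039 0.307  0.3087] [ 0.6949 -0.1162  0.3066]
wrist other 3995 [[0.7033, -0.1124, 0.2976], [0.703, -0.1115, 0.2984], [0.7028, -0.111, 0.2984], [0.7033, -0.1126, 0.2985]] [0.3207 0.3245 0.3459 0.3594] [ 0.696  -0.1254  0.3434]
wrist bar [ 0.6651 -0.1331  0.2987] [ 0.7081 -0.0363  0.3188]
side red 31 [[0.6871, -0.1113, 0.306], [0.6877, -0.1128, 0.3078], [0.6931, -0.1268, 0.3079], [0.6949, -0.1315, 0.3079]] [0.3079 0.3079 0.3099 0.3119] [ 0.6951 -0.118   0.31  ]
side other 195 [[0.6879, -0.1201, 0.3012], [0.6885, -0.1216, 0.3031], [0.6927, -0.1397, 0.3042], [0.7091, -0.1333, 0.3043]] [0.3062 0.3176 0.3395 0.3584] [ 0.6962 -0.125   0.3375]
side bar [ 0.6658 -0.1347  0.2962] [ 0.702  -0.0333  0.313 ]
scene red 120 [[0.7003, -0.1047, 0.301], [0.7077, -0.1328, 0.3017], [0.6991, -0.1069, 0.3024], [0.7029, -0.1145, 0.3024]] [0.3034 0.3041 0.3075 0.3102] [ 0.7023 -0.127   0.3072]
scene other 153 [[0.6949, -0.1035, 0.2769], [0.7016, -0.1164, 0.2935], [0.7022, -0.1206, 0.2936], [0.7028, -0.118, 0.2948]] [0.2966 0.2986 0.3207 0.3417] [ 0.7065 -0.1278  0.3175]
scene bar [ 0.6686 -0.1527  0.299 ] [ 0.7142 -0.0373  0.3118]
```

In all three views the shut fingertips sit above the bar, at about 0.315 against a reported TCP of 0.285. The real tips are therefore about 30 mm higher than reported. That also explains why the vial was held at its neck. I'll open, go 33 mm lower and grip again.

>>> carry_out([
  [[0,0,0,0,0,0,0.6],[0,0,0,0,0,0,0.6],[0,0,0,0,0,0,0.6],[0,0,-0.01,0,0,0,0.6],[0,0,-0.015,0,0,0,0.6]],
])

```text
time_s: 10.05
eef_pos: [0.6977, -0.1331, 0.2684]
eef_rot: [-0.0, 0.605, 0.796, -0.0]
wrist_force: [-1.3, -0.1, -0.8]
opening: 0.6
grasp_force: 0.0
```

>>> carry_out([
  [[0,0,-0.008,0,0,0,0.6],[0,0,-0.016,0,0,0,0.6],[0,0,-0.018,0,0,0,0.6],[0,0,-0.018,0,0,0,0.3],[0,0,-0.018,0,0,0,0]],
])

```text
time_s: 10.47
eef_pos: [0.6978, -0.1331, 0.2513]
eef_rot: [-0.0, 0.605, 0.796, -0.0]
wrist_force: [-0.4, 0.1, -0.5]
opening: 0.326
grasp_force: 0.0
```

>>> carry_out([
  [[0,0,0,0,0,0,0],[0,0,0,0,0,0,0],[0,0,0,0,0,0,0],[0,0,0,0,0,0,0],[0,0,0,0,0,0,0]],
])

```text
time_s: 10.88
eef_pos: [0.6983, -0.1331, 0.2522]
eef_rot: [0.001, 0.605, 0.796, 0.0]
wrist_force: [1.6, 0.1, 1.0]
opening: 0.192
grasp_force: 58.7
```

```bash
sed -i 's/d=.018/d=.048/' arc.py; python3 arc.py; python3 - <<'E'
from h import *
a=camera("side")["pixels"];b=camera("wrist")["pixels"]
save("m2.png",np.hstack([cv2.resize(a[60:220,240:400],(400,400)),cv2.resize(b[:,120:520],(400,400))]))
E
```

```text
[-0.0156, -0.0044, 0.0009, 0.0, -0.0, 0.0] 0.0163
[-0.0313, -0.0088, 0.0005, 0.0, -0.0, 0.0] 0.0163
[-0.0469, -0.0132, -0.0012, 0.0, -0.0, 0.0] 0.0163
[-0.0616, -0.0173, -0.0043, 0.004, -0.0143, 0.0] 0.0156
[-0.075, -0.021, -0.0087, 0.0139, -0.0496, 0.0] 0.0146

[-0.013, -0.0036, -0.0056, 0.0099, -0.0352, 0.0] 0.0146
[-0.0255, -0.0071, -0.0124, 0.0197, -0.0704, 0.0] 0.0146
[-0.0374, -0.0105, -0.0203, 0.0296, -0.1056, 0.0] 0.0147
[-0.0485, -0.0136, -0.0293, 0.0395, -0.1409, 0.0] 0.0147
[-0.0589, -0.0165, -0.0393, 0.0494, -0.1761, 0.0] 0.0147

[-0.0095, -0.0027, -0.011, 0.0099, -0.0352, 0.0] 0.0148
[-0.0181, -0.0051, -0.0228, 0.0197, -0.0704, 0.0] 0.0148
[-0.0257, -0.0072, -0.0354, 0.0296, -0.1056, 0.0] 0.0149
[-0.0323, -0.009, -0.0487, 0.0395, -0.1409, 0.0] 0.0149
[-0.0377, -0.0106, -0.0626, 0.0494, -0.1761, 0.0] 0.015

[-0.0042, -0.0012, -0.0144, 0.0099, -0.0352, 0.0] 0.0151
[-0.0073, -0.002, -0.0292, 0.0197, -0.0704, 0.0] 0.0151
[-0.009, -0.0025, -0.0442, 0.0296, -0.1056, 0.0] 0.0152
[-0.0096, -0.0027, -0.0595, 0.0395, -0.1409, 0.0] 0.0152
[-0.0088, -0.0025, -0.0748, 0.0494, -0.1761, 0.0] 0.0153

[ 0.69829549 -0.13314643  0.25222781] [1.57957995 0.122884   1.01072911] 0.1923519918960202 58.735517263412476
```

View pics/m2.png

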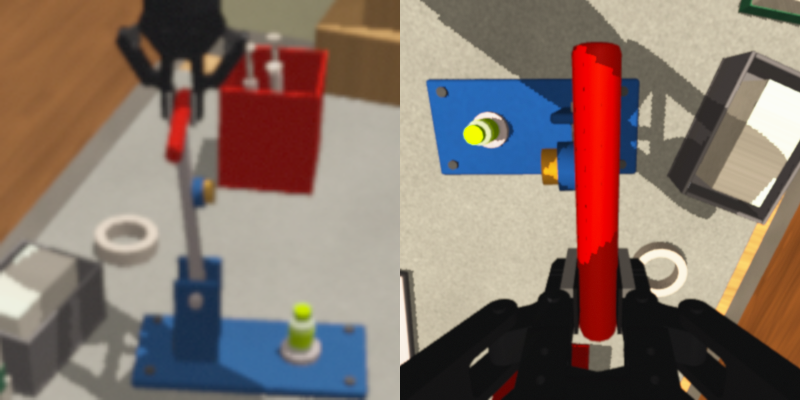

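The bar is now between the pads, in both the side (180,110) and wrist (598,270) crops, with a 59 N grip. Swinging the lever.

>>> carry_out([
  [[-0.016,-0.004,0.001,0,0,0,0],[-0.031,-0.009,0.0005,0,0,0,0],[-0.047,-0.013,-0.001,0,0,0,0],[-0.062,-0.017,-0.004,0.004,-0.014,0,0],[-0.075,-0.021,-0.009,0.014,-0.05,0,0]],
])

```text
time_s: 11.4
eef_pos: [0.625, -0.1541, 0.246]
eef_rot: [0.019, 0.604, 0.796, 0.023]
wrist_force: [2.3, 4.4, 11.3]
opening: 0.185
grasp_force: 58.9
```

>>> carry_out([
  [[-0.013,-0.0036,-0.0056,0.01,-0.035,0,0],[-0.0255,-0.007,-0.0124,0.02,-0.07,0,0],[-0.0375,-0.0105,-0.0203,0.03,-0.106,0,0],[-0.0485,-0.0136,-0.0293,0.04,-0.141,0,0],[-0.059,-0.0165,-0.0393,0.049,-0.176,0,0]],
])

```text
time_s: 11.82
eef_pos: [0.5651, -0.1711, 0.2063]
eef_rot: [0.074, 0.6, 0.791, 0.095]
wrist_force: [-0.7, 2.4, 15.4]
opening: 0.188
grasp_force: 61.6
```

```bash
cat > b.py <<'E'
from h import *
o=get_obs();print(o["eef_pos"],o["eef_rot"],o["wrist_force"],o["q"],o["time_s"])
H=np.array([.6707,-.1015,.106]);X=np.array([.963,.27,0]);Y=np.array([-.27,.963,0])
for n in("side","scene"):
    c=camera(n);P=pts(c);h=cv2.cvtColor(c["pixels"],cv2.COLOR_RGB2HSV).astype(int)
    q=P-H;x=q@X;y=q@Y;z=q[...,2];r=np.hypot(x,z)
    m=((h[...,0]<6)|(h[...,0]>174))&(h[...,1]>150)&(abs(y)<.07)&(r<.23)&(r>.16)
    a=.1-np.arctan2(x[m],z[m]);print(n,m.sum(),"angle",np.median(a).round(3),"bar",P[m].mean(0).round(3),"r",np.median(r[m]).round(3))
E
python3 b.py
```

```text
[ 0.56507028 -0.17110687  0.20627963] [0.07413265 0.60022321 0.79073475 0.09473651] [-0.73419546  2.36074677 15.35747595] [-0.60521293  0.06745037  1.7473585   0.19790291  1.17522368 -0.94002535] 11.8167
side 171 angle 0.799 bar [ 0.545 -0.127  0.262] r 0.203
scene 129 angle 0.821 bar [ 0.539 -0.119  0.255] r 0.199
```

>>> carry_out([
  [[-0.0095,-0.0027,-0.011,0.01,-0.035,0,0],[-0.018,-0.005,-0.0228,0.02,-0.07,0,0],[-0.0257,-0.0072,-0.0354,0.03,-0.106,0,0],[-0.0323,-0.009,-0.0487,0.04,-0.141,0,0],[-0.0377,-0.0106,-0.0626,0.049,-0.176,0,0]],
])

```text
time_s: 12.33
eef_pos: [0.5275, -0.1818, 0.1425]
eef_rot: [0.128, 0.591, 0.779, 0.166]
wrist_force: [11.1, 3.9, 2.6]
opening: 0.191
grasp_force: 63.4
```

```bash
python3 b.py
```

```text
[ 0.52752483 -0.1818145   0.14250751] [0.12827774 0.59141459 0.77852992 0.16632729] [11.0864388   3.91880559  2.55656939] [-7.78387290e-01 -6.93810008e-04  2.00247156e+00  4.46016469e-01
  9.65539655e-01 -1.27441127e+00] 12.3333
side 140 angle 1.208 bar [ 0.495 -0.134  0.194] r 0.199
scene 141 angle 1.235 bar [ 0.495 -0.129  0.188] r 0.195
```

>>> carry_out([
  [[-0.004,-0.001,-0.0144,0.01,-0.035,0,0],[-0.007,-0.002,-0.0292,0.02,-0.07,0,0],[-0.009,-0.0025,-0.0442,0.03,-0.106,0,0],[-0.0096,-0.0027,-0.0595,0.04,-0.141,0,0],[-0.009,-0.0025,-0.072,0.049,-0.176,0,0]],
])

```text
time_s: 12.85
eef_pos: [0.518, -0.1846, 0.0697]
eef_rot: [0.181, 0.578, 0.76, 0.236]
wrist_force: [4.6, 4.3, 8.8]
opening: 0.185
grasp_force: 62.7
```

```bash
python3 b.py
```

```text
[ 0.51801579 -0.18458879  0.06967472] [0.18085447 0.57751294 0.760265   0.23615164] [4.5900632  4.34662376 8.79873546] [-0.9208755   0.10298155  2.15922902  0.81272753  0.81202668 -1.74870493] 12.85
side 136 angle 1.616 bar [ 0.477 -0.134  0.116] r 0.195
scene 151 angle 1.638 bar [ 0.482 -0.141  0.112] r 0.192
```

>>> carry_out([
  [[0,0,-0.002,0,0,0,0],[0,0,-0.004,0,0,0,0],[0,0,-0.005,0,0,0,0],[0,0,-0.006,0,0,0,0],[0,0,-0.006,0,0,0,0]],
])

```text
time_s: 13.37
eef_pos: [0.5179, -0.1846, 0.0653]
eef_rot: [0.18, 0.577, 0.761, 0.236]
wrist_force: [-21.7, 2.7, 30.8]
opening: 0.186
grasp_force: 65.3
```

```bash
python3 b.py
```

```text
[ 0.5179182  -0.18456177  0.06534138] [0.18004167 0.57668966 0.76114747 0.23594186] [-21.70360642   2.68839289  30.81566201] [-0.92065159  0.11391927  2.15871666  0.81769663  0.80617504 -1.75940443] 13.3667
side 136 angle 1.638 bar [ 0.477 -0.133  0.112] r 0.195
scene 145 angle 1.646 bar [ 0.482 -0.14   0.11 ] r 0.192
```

```bash
python3 - <<'E'
from h import *
X=np.array([.963,.27,0]);Y=np.array([-.27,.963,0]);H=np.array([.6707,-.1015,.106])
for n in("side","scene"):
    c=camera(n);P=pts(c);h=cv2.cvtColor(c["pixels"],cv2.COLOR_RGB2HSV).astype(int)
    q=P-H;x=q@X;y=q@Y;r=np.hypot(x,q[...,2])
    m=((h[...,0]<6)|(h[...,0]>174))&(h[...,1]>150)&(abs(y)<.07)&(r<.23)&(r>.16)
    print(n,"bar z",np.percentile(P[m][:,2],[5,50,90,97]).round(4),"x",np.percentile(x[m],[3,50,97]).round(4))
    a=(abs(y)<.007)&(x<-.04)&(x>-.17)&(P[...,2]>.09)&(P[...,2]<.14)
    if a.sum()>10: print("arm",a.sum(),np.polyfit(x[a],P[a][:,2],1),np.median(P[a][:,2]))
    if n=="side": save("dn.png",cv2.resize(c["pixels"][110:240,260:420],(800,600)))
E
```

```text
side bar z [0.1056 0.1123 0.115  0.1161] x [-0.2026 -0.1952 -0.1876]
arm 207 [0.02234229 0.11254182] 0.11244189693781592
scene bar z [0.1051 0.1104 0.1136 0.1148] x [-0.2    -0.1913 -0.1856]
arm 211 [0.01895905 0.11344864] 0.11160572658935253
```

View pics/dn.png

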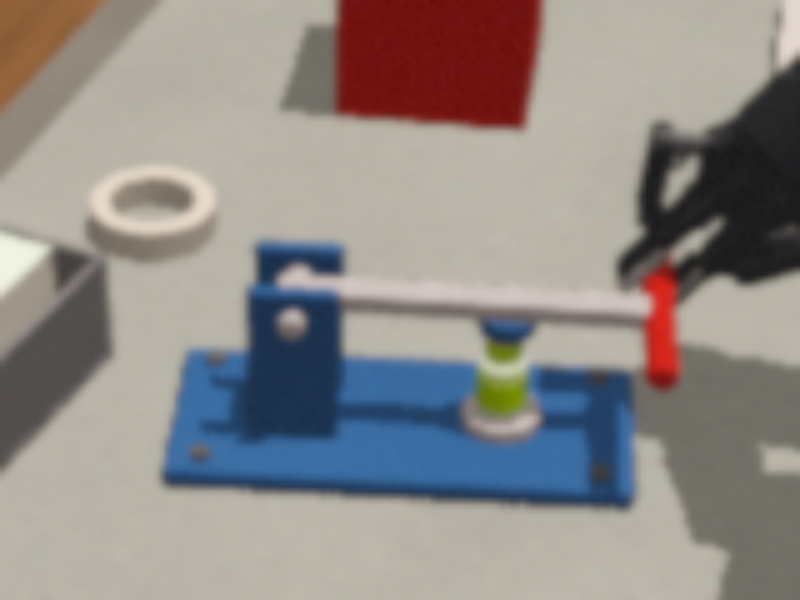

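The lever is level on its stop: bar centre z≈0.106, with a force rise of about 38 N. The head sits on the vial at (505,340). I'm guiding it back up along the same arc.

>>> carry_out([
  [[-0.0006,-0.0002,0.0185,-0.009,0.035,0,0],[0,0,0.0338,-0.019,0.07,0,0],[0.002,0.0005,0.0488,-0.029,0.106,0,0],[0.005,0.0015,0.0636,-0.039,0.141,0,0],[0.009,0.0025,0.078,-0.049,0.176,0,0]],
])

```text
time_s: 13.98
eef_pos: [0.5243, -0.1826, 0.1412]
eef_rot: [0.124, 0.592, 0.78, 0.162]
wrist_force: [-2.4, -3.9, -0.9]
opening: 0.191
grasp_force: 59.3
```

>>> carry_out([
  [[0.0054,0.0016,0.0139,-0.009,0.035,0,0],[0.012,0.0034,0.0272,-0.019,0.07,0,0],[0.0197,0.0056,0.0398,-0.029,0.106,0,0],[0.0282,0.0079,0.0516,-0.039,0.141,0,0],[0.0377,0.0106,0.0626,-0.049,0.176,0,0]],
])

```text
time_s: 14.4
eef_pos: [0.561, -0.1723, 0.2054]
eef_rot: [0.069, 0.601, 0.791, 0.089]
wrist_force: [-16.6, -2.7, 11.8]
opening: 0.188
grasp_force: 60.5
```

>>> carry_out([
  [[0.0105,0.0029,0.01,-0.009,0.035,0,0],[0.0215,0.006,0.019,-0.019,0.07,0,0],[0.0335,0.0095,0.0269,-0.029,0.106,0,0],[0.046,0.0129,0.0337,-0.039,0.141,0,0],[0.059,0.0165,0.0393,-0.049,0.176,0,0]],
])

```text
time_s: 14.82
eef_pos: [0.623, -0.1547, 0.2463]
eef_rot: [0.016, 0.605, 0.796, 0.019]
wrist_force: [-6.3, -0.6, 10.0]
opening: 0.188
grasp_force: 62.2
```

>>> carry_out([
  [[0.013,0.004,0.005,-0.01,0.036,0,0],[0.028,0.008,0.008,-0.014,0.05,0,0],[0.044,0.012,0.0095,-0.014,0.05,0,0],[0.059,0.017,0.01,-0.014,0.05,0,0],[0.073,0.02,0.009,-0.014,0.05,0,0]],
])

```text
time_s: 15.23
eef_pos: [0.6963, -0.1339, 0.2534]
eef_rot: [0.0, 0.605, 0.797, -0.0]
wrist_force: [-1.1, 1.5, 7.9]
opening: 0.188
grasp_force: 66.6
```

```bash
python3 b.py
```

```text
[ 0.69632026 -0.13389262  0.25343846] [ 2.35659253e-04  6.04554029e-01  7.96563997e-01 -4.11647266e-04] [-1.06798976  1.54466698  7.91926108] [-3.56414027e-01  4.45932690e-01  1.16918044e+00 -9.25208778e-04
  1.52626591e+00 -6.28757335e-01] 15.2333
side 175 angle 0.025 bar [ 0.682 -0.085  0.309] r 0.204
scene 245 angle -0.011 bar [ 0.687 -0.078  0.307] r 0.203
```

Near the top. I'm opening so the spring finishes the swing, then lifting clear.

>>> carry_out([
  [[0.002,0,0,0,0,0,0.1],[0.002,0,0,0,0,0,0.3],[0.002,0,0,0,0,0,0.6],[0.002,0,0,0,0,0,0.7],[0.002,0,0,0,0,0,0.7]],
])

```text
time_s: 15.75
eef_pos: [0.6974, -0.1343, 0.2511]
eef_rot: [-0.0, 0.605, 0.796, -0.0]
wrist_force: [0.0, -0.5, 0.0]
opening: 0.696
grasp_force: 0.0
```

>>> carry_out([
  [[0.002,0,0.02,0,0,0,0.7],[0.002,0,0.05,0,0,0,0.7],[0.002,0,0.08,0,0,0,0.7],[0.002,0,0.11,0,0,0,0.7],[0.002,0,0.13,0,0,0,0.7]],
])

```text
time_s: 16.17
eef_pos: [0.7001, -0.1345, 0.3852]
eef_rot: [0.002, 0.605, 0.796, 0.0]
wrist_force: [0.6, -0.3, 1.0]
opening: 0.703
grasp_force: 0.0
```

>>> carry_out([
  [[-0.03,0,0,0,0,0,0.7],[-0.06,0,0,0,0,0,0.7],[-0.09,0,0,0,0,0,0.7],[-0.12,0,0,0,0,0,0.7],[-0.13,0,0,0,0,0,0.7]],
])

```text
time_s: 16.58
eef_pos: [0.5667, -0.1341, 0.3821]
eef_rot: [-0.0, 0.605, 0.796, -0.0]
wrist_force: [1.1, -0.6, -0.4]
opening: 0.703
grasp_force: 0.0
```

```bash
python3 b.py; sed -i 's/-o\["eef_pos"\]\[:2\]/-np.array([.56,-.132])/' v.py; python3 v.py; python3 - <<'E'
from h import *
a=camera("side")["pixels"];b=camera("scene")["pixels"]
save("fin.png",np.vstack([cv2.resize(a[80:380,220:420],(400,600))]) if 0 else np.hstack([cv2.resize(a[70:370,200:400],(400,600)),cv2.resize(b[160:300,200:460],(400,600*140//260*1))[:600] if 0 else cv2.copyMakeBorder(cv2.resize(b[160:300,200:460],(400,215)),0,385,0,0,0)]))
E
```

```text
[ 0.56671877 -0.13409721  0.38206505] [-1.54859758e-04  6.05051505e-01  7.96186214e-01 -4.06473025e-04] [ 1.06682565 -0.5795264  -0.43806982] [-4.35586745e-01  1.12883815e-01  1.33091384e+00 -7.34470327e-04
  1.69827044e+00 -7.06815017e-01] 16.5833
side 147 angle 0.009 bar [ 0.684 -0.08   0.309] r 0.205
scene 171 angle -0.012 bar [ 0.69  -0.086  0.308] r 0.203
[ 0.56839175 -0.13430768  0.3825534 ] [ 6.36364925e-04  6.05158368e-01  7.96104858e-01 -7.68725654e-08]
wrist 170 zt 0.0809 zmin 0.0397 top [ 0.5605 -0.1319  0.0794] ((0.5603434443473816, -0.1318393349647522), 0.010137470439076424) label [array([ 0.5595, -0.1197,  0.0457]), array([ 0.5509, -0.1225,  0.036 ]), array([ 0.5683, -0.1184,  0.0533])]
   disc 239 [((0.5609007477760315, -0.13395003974437714), 0.02176816388964653), array([ 0.55961461, -0.13077   ,  0.02446377])]
side 86 zt 0.0832 zmin 0.037 top [ 0.5588 -0.1275  0.0817] ((0.5608019828796387, -0.12622524797916412), 0.010306308045983315) label [array([ 0.5574, -0.1206,  0.0475]), array([ 0.5475, -0.1326,  0.0363]), array([ 0.5693, -0.1127,  0.058 ])]
   disc 73 [((0.5591652393341064, -0.1303083449602127), 0.02268473617732525), array([ 0.55769964, -0.12258471,  0.02621068])]
scene 52 zt 0.0814 zmin 0.0386 top [ 0.5608 -0.1269  0.0805] ((0.5619484782218933, -0.12790754437446594), 0.00981144793331623) label [array([ 0.5718, -0.1254,  0.0478]), array([ 0.5643, -0.1345,  0.0349]), array([ 0.5752, -0.1174,  0.0584])]
   disc 50 [((0.5625032186508179, -0.12398926168680191), 0.020520353689789772), array([ 0.5676658 , -0.12044403,  0.02548326])]
```

View pics/fin.png

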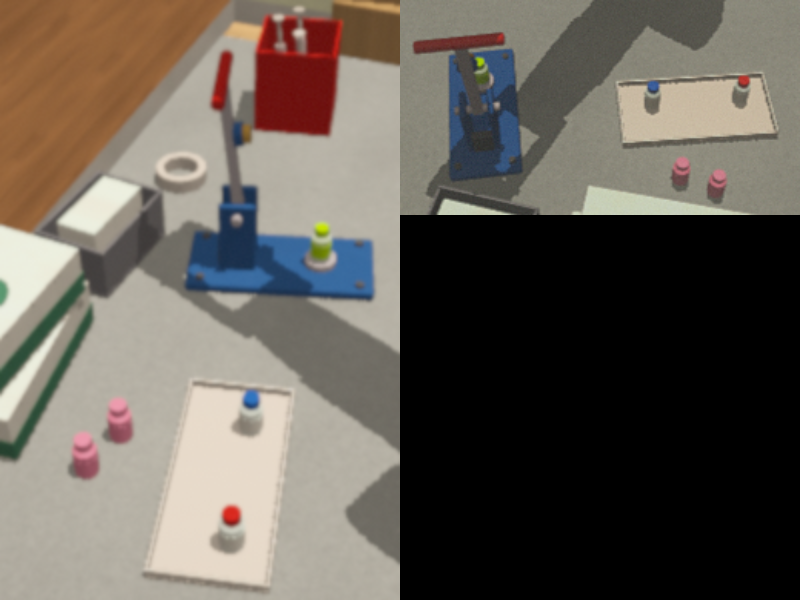

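The vial stands on the disc (321,240), the lever is up with its bar at (222,80), and the blue and red vials are standing in the tray. The arm is clear of everything.

```bash
python3 -c "from bench import hand_in;print(hand_in())"
```

```text
the job is handed in; nothing more can be done
None
```

I handed the job in at about 17 s: the lime vial is standing on the disc, the lever went down to its stop with the head on the cap and came fully back up, and the other two vials are still standing in the tray.

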